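# Set the portion stop and bring the cheese up to it

### The arm

A 7-joint arm with a two-finger parallel gripper is mounted at the origin on a cart in front of the work surface, level with it; the furniture and walls round the work are solid. World frame = base frame: x ahead of the robot, y to its left, z up, the work surface at z = 0. Lengths are in m, angles in rad, forces in N, time in s.
With the tool pointing down it reaches from about 0.425 to 0.925 m from the base axis. Payload 6.8 kg.
Tool frame: the origin (TCP) lies midway between the tips of the shut fingers; the grasp point (between the pads) lies 19 mm behind it (bot.grip_point_offset is the distance from the TCP to the grasp point, in m); z points along the fingers, y is the line along which they close (so a half turn about z gives the same grasp; the last joint's range is limited). The gripper opens to 88 mm and grips with 3 to 60 N. Pads are 20 mm wide; open, the fingers measure 115 mm over their backs; the gripper's body (75 mm by 178 mm) begins 61 mm behind the grasp point.
Start: joints at [-0.108, 0.477, 0.022, 1.555, -0.011, 1.109, -0.083], TCP at [0.675, 0, 0.223] pointing down, gripper open.
Joint ranges: [-2.96, 2.96], [-0.34, 2.1], [-1.41, 1.46], [0.24, 2.44], [-1.37, 4.51], [0.17, 1.92], [-2.96, 2.96]. Speed limits (rad/s): [2.39, 2.39, 3.14, 3.14, 3.14, 3.14, 3.14].

### API

Orientations are given as [roll, pitch, yaw] about the fixed x, y, z axes, in that order (R = Rz(yaw) Ry(pitch) Rx(roll)).
In Python, from workcell import bot gives the robot as it stands.
- The arm moves only by the tool drive_tool, never from a script. Its argument "steps" is a list of rows, each a list of 5 numbers: the gripper command: -1 is shut, 1 is fully open, values between are in proportion, then the shift along the tool's x, y, z in mm, then the turn about the tool's z in degrees. A call has 1 to 12 rows; each row is the pose to reach, as a shift and turn from the pose commanded when the call began, along the tool's axes at that moment; what a row does not reach only later rows make up. A row lasts 1/8 s, in which the tool goes at most 62.5 mm and 10.7 degrees, less where a joint would pass 70% of its speed; a pose out of reach is approached as far as the arm can. A call with a gripper value outside its range is refused whole. The fingers move at their own pace and stop on an object; the grip force is fixed at half the most. Time passes only in rows, so rows that repeat a pose let the fingers close. It gives the time, the measured TCP pose, the force, the opening and the grip force at its end, in the units of the state.
- bot.sense(): the state, without advancing time (a new reading comes with each control period).
- bot.camera(name): name is "scene" or "top" or "wrist"; returns the picture (420x560x3 uint8, red, green, blue); there is no depth.
- bot.get_calibration(name): a dict with "intrinsics" (3x3 intrinsics, pixels), "distortion" ([k1, k2, p1, p2, k3] as OpenCV has them; the pictures are not rectified), "cam_to_world" (4x4, takes a point from camera to world coordinates); the wrist camera has in their place "T_tool_cam" (4x4, takes a point from camera to tool coordinates, whose origin is the TCP and whose axes are the flange's). Camera axes: x right, y down, z forward; pixel columns grow to the right and rows downward; lengths in m; the calibration is good to about 2 mm. A picture is of the moment at which its call begins: read the wrist's pose just before it. get_calibration takes no time and is no camera call.
- bot.hand_in(): hands the job in; it is judged then, once.
The state is a dict: "time_s": time; "joints": joint angles; "joint_velocities": joint speeds; "joint_torque": joint torques, N m; "tool_pos": TCP position; "tool_rot": TCP orientation; "wrist_force": force on the tool from outside, world axes, zero at the start; "ft_torque": the same for the moment, N m; "opening": finger opening in m; "gripper_force": force on a finger pad.
Only numpy, scipy, OpenCV 4.12 (cv2) and the standard library are available. Lean on these libraries where they do the work, as an engineer would, in place of code of your own. Each camera call takes 0.05 s, during which the arm holds its last target. There are 200 camera calls.

### The job

Set up the cheese board for cutting a portion: push the sliding stop along its rail towards the cheese until its spring plunger drops into the notch, and leave it there. Then push the block of cheese along the board until its end rests squarely against the stop, with the stop still in its notch. Only push, do not lift or tip the cheese, and leave the other things where they stand.

Things in the scene. Friction and masses are not known exactly. Their poses are not given: they have to be found in the camera images.
- slice_board: portioning board fixed to the worktop: wood, 155 mm (x = -70 to 85 mm) by 440 mm (y = -220 to 220 mm), upper face 18 mm above the worktop. Origin on the worktop; y runs along board and rail to the stop's parked end (robot's left), x away from the robot. Aluminium rail (16 mm wide, top 32 mm above the worktop) along the line x = 55 mm, y = -95 to 195 mm
- stop (a joint): how far the stop stands from its parked end, m: 0 at the rail's +y end, 0.20 at the other, growing towards the board's -y, to the cheese. Starts at 0 to 0.03. Slides stiffly (about 3 N), stays where it is left. The rail has one notch, hidden inside it, at a different place each time, where this reads between 0.08 and 0.15
- plunger (a joint): how far the stop's spring plunger has dropped, m: 0 while it rides on the rail's track, 0.005 to 0.006 in the notch. At the notch the push needed falls away, the stop is drawn on the last few mm and the knob sinks 5 mm. To leave the notch, either way, takes about 16 N at first; the plunger then rides high again and the stop can be pushed back in from the other side
- plunger_top (a point): middle of the top of the plunger's round grey knob (17 mm across) on top of the stop's black carriage above the rail; 77 mm above the worktop while it rides, 71 to 72 mm when dropped
- fence_back (a point): middle of the stop's pushing face, which looks to board +y, away from the cheese; 44.5 mm above the worktop. The steel fence reaches from the rail over the board: 75 mm wide (board x), 16 mm thick (y), from 20 to 67 mm above the worktop. The black carriage on the rail (46 mm in x, to 60 mm high) begins 39.5 mm from here to +x and stands 14 mm further out to +y
- fence_front (a point): middle of the opposite face of the fence, which looks to the board's -y, to the cheese; the carriage is level with this face within 1 mm. Its axes are the board's
- cheese: loose block of hard cheese, 66 mm (its x) by 120 mm (its y) by 55 mm high, 0.42 kg give or take a third, lying on the board at its -y end. Origin at the middle of its underside; its y axis points along its length, about along the board's y, towards the stop
- cheese_mid (a point): centre of the cheese block
- cheese_head (a point): middle of the cheese's end face towards the stop
- cheese_tail (a point): middle of the cheese's other end face (board -y), where it is pushed
- tea_light_1: small tea light candle, 38 mm across, 15 mm high, standing on the board beyond the rail's right end, behind the cheese. A bystander; origin at the middle of its underside
- kitchen_timer: round kitchen timer, 66 mm across, 56 mm high, on the worktop beyond the board's left (+y) end. A bystander; origin at the middle of its underside
- balm_tin: flat round tin, 90 mm across, 32 mm high, on the worktop beyond the board's right (-y) end. A bystander; origin at the middle of its underside
- garlic: garlic bulb, 56 mm, on the worktop behind the rail. A bystander; origin at the middle of its underside
- salt_shaker: salt shaker, 44 mm across, 90 mm high, on the worktop behind the rail. A bystander; origin at the middle of its underside
- pepper_mill: dark wooden pepper mill, 58 mm across, 170 mm high, at the back. A bystander; origin at the middle of its underside
- mug_cream: cream mug, 86 mm across, 98 mm high, at the back. A bystander; origin at the middle of its underside
Not all that is in view belongs to the job. There is more than one size of the cheese; the job needs the larger.

How it is judged:
By the outcome, as a careful person would: the job done as asked, in the order asked, and still so for the second after the job is handed in, with the robot touching nothing.
It also fails if it takes over 54 s, if anything falls off the work surface, if the arm or the gripper's body presses on something with over 40 N, if the wrist force passes 120 N, or if a joint passes its speed limit or range.

## Working session

There is one attempt and no reset: what is moved stays moved. The work goes in short steps, Python scripts to look and compute and a tool call to move; the robot and the scene stay as the last step left them, time stands still between calls to the robot, and variables do not carry over. Pictures are saved under pics/ and viewed, at most 10 in all, crops included, and the job is handed in when it is done.

Besides the shell and the picture viewer there is one more tool, called after "Emit:" by a JSON object that holds its "method" and its "body", one argument or row to a line. drive_tool: Moves the arm, as the interface text tells. Its arguments: {"type":"object","properties":{"steps":{"type":"array"}},"required":["steps"]}

```bash
mkdir -p pics
cat > h.py <<'E'
import numpy as np,cv2
from workcell import bot
def snap(n,f):
    im=bot.camera(n); cv2.imwrite('pics/'+f,im[:,:,::-1]); return im
def ray(n,uv,T=None):
    c=bot.get_calibration(n); K=np.array(c['intrinsics']);D=np.array(c['distortion'])
    T=np.array(c['cam_to_world']) if T is None else T
    p=cv2.undistortPoints(np.array(uv,float).reshape(-1,1,2),K,D).reshape(-1,2)
    d=np.c_[p,np.ones(len(p))]@T[:3,:3].T
    return T[:3,3],d
def plane(n,uv,z,T=None):
    o,d=ray(n,uv,T); return o+d*((z-o[2])/d[:,2:])
E
python3 - <<'E'
from h import *
snap('top','t0.png');snap('scene','s0.png')
s=bot.sense();print(s)
for n in('top','scene'):print(np.round(bot.get_calibration(n)['cam_to_world'],3).tolist())
E
```

```text
{'time_s': 0.1, 'joints': array([-0.10808408,  0.47774761,  0.02235824,  1.55630904, -0.0115197 ,
        1.10929221, -0.08311071]), 'joint_velocities': array([ 0.00073147, -0.0014125 ,  0.00099056, -0.00296473,  0.00109207,
       -0.00112904,  0.00093633]), 'joint_torque': array([ 4.71647683e-03, -5.84088278e+01,  1.53989889e+00, -2.73312145e+01,
       -5.42987685e-02,  1.30690381e-02,  5.50689708e-05]), 'tool_pos': array([ 6.74474865e-01, -2.45513883e-05,  2.21777394e-01]), 'tool_rot': array([-3.13996826e+00,  1.08280289e-04,  1.57076762e+00]), 'wrist_force': array([-0.3185449 ,  0.17974784, -1.01599319]), 'ft_torque': array([ 0.00471113, -0.03069358,  0.01062575]), 'gripper_force': 0.0, 'opening': 0.08780793148659954}
[[-0.314, -0.876, 0.367, 0.03], [-0.949, 0.285, -0.132, 0.231], [0.011, -0.389, -0.921, 1.464], [0.0, 0.0, 0.0, 1.0]]
[[-0.672, -0.456, 0.584, -0.133], [-0.74, 0.421, -0.524, 0.66], [-0.007, -0.784, -0.62, 0.832], [0.0, 0.0, 0.0, 1.0]]
```

View pics/t0.png

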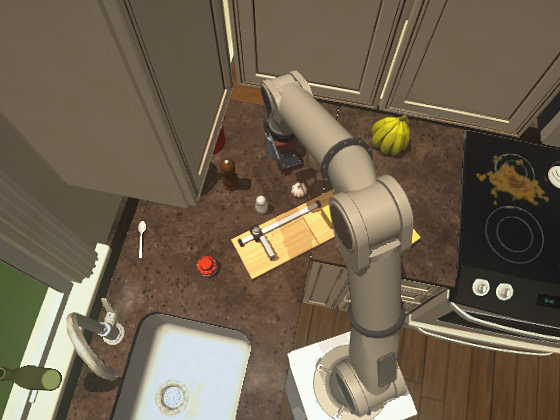

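View pics/s0.png

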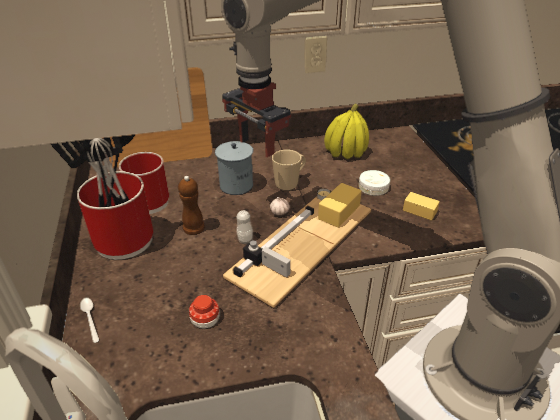

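The top view has the board at (325,235), with the cheese hidden by the arm. In the scene view the board's corners are at about (225,275), (275,303) and (371,208). The stop is at (265,257), the large cheese at (340,205), and the small one at (421,207), off the board. I'll zoom in on the board.

Run:
```python
from h import *
im=cv2.imread('pics/s0.png')[170:310,215:405]
cv2.imwrite('pics/s0c.png',cv2.resize(im,None,fx=4,fy=4,interpolation=cv2.INTER_CUBIC))
p=plane('scene',[(225,275),(275,303),(371,208)],.018);print(p.round(3))
print(plane('top',[(232,238),(253,278),(420,237)],.018).round(3))
```

```text
[[ 0.543  0.217  0.018]
 [ 0.399  0.188  0.018]
 [ 0.474 -0.237  0.018]]
[[ 0.555  0.211  0.018]
 [ 0.403  0.185  0.018]
 [ 0.362 -0.391  0.018]]
```

View pics/s0c.png

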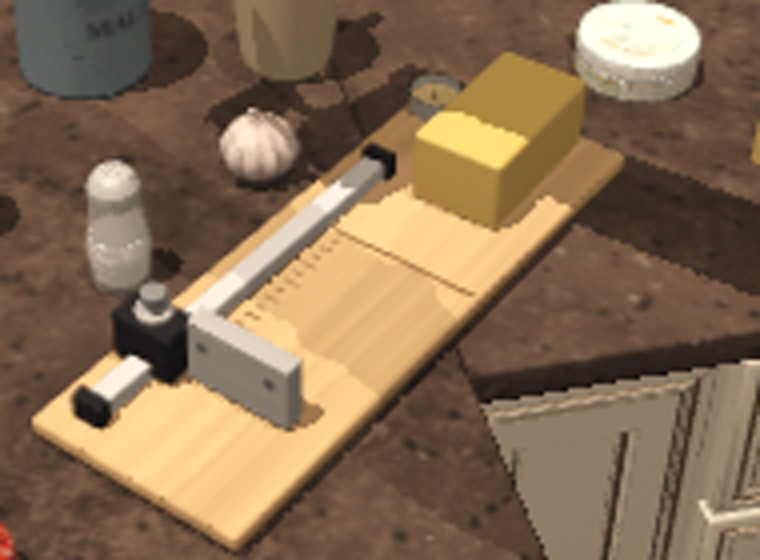

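```bash
cat >> h.py <<'E'
def crop(pts): return np.array(pts,float)/4+(215,170)
# board frame fit
def board():
    P=plane('scene',crop([(33,422),(237,543),(622,160)]),.018)
    Q=np.array([(85,220),(-70,220),(-70,-220)])/1000
    a=np.arctan2(*( (P[2]-P[1])[:2]))  # direction of -y
    c=Q.mean(0);d=P[:,:2].mean(0);H=(Q-c).T@(P[:,:2]-d)
    th=np.arctan2(H[0,1]-H[1,0],H[0,0]+H[1,1]);R=np.array([[np.cos(th),-np.sin(th)],[np.sin(th),np.cos(th)]])
    return th,R,d-R@c,P
E
python3 - <<'E'
from h import *
th,R,t,P=board();print(np.degrees(th),t,P.round(4))
Q=np.array([(85,220),(-70,220),(-70,-220)])/1000
print('res',((P[:,:2]-t)@R-Q).round(4))
f=lambda uv,z:((plane('scene',crop(uv),z)[:,:2]-t)@R*1000).round(1).tolist()
print('cheese',f([(512,52),(585,88),(500,160),(415,125)],.073))
print('fence top back',f([(188,318),(300,372)],.067))
print('knob',f([(152,290)],.077),'caps',f([(90,405),(380,160)],.032))
print('tea',f([(435,95)],.033),'fence bottom',f([(190,380),(298,428)],.02))
# top view check, stop/knob pixel
E
```

```text
9.986452677382575 [ 0.50029169 -0.00647764] [[ 0.5444  0.2215  0.018 ]
 [ 0.3947  0.195   0.018 ]
 [ 0.4695 -0.2288  0.018 ]]
res [[-0.002  -0.0031]
 [ 0.0009 -0.0033]
 [ 0.0011  0.0064]]
cheese [[21.5, -208.7], [-40.0, -202.0], [-36.4, -100.1], [27.9, -98.2]]
fence top back [[32.7, 132.3], [-46.3, 128.7]]
knob [[57.9, 134.6]] caps [[55.7, 195.9], [53.7, -97.7]]
tea [[64.6, -181.7]] fence bottom [[30.4, 135.1], [-44.8, 127.8]]
```

Emit:
{"method": "drive_tool", "body": {
  "steps": [
    [-1,50,-60,20,-5],
    [-1,105,-120,50,-10],
    [-1,158,-191,80,-10],
    [-1,158,-191,100,-10],
    [-1,158,-191,100,-10],
    [-1,158,-191,100,-10]
  ]
}}

```text
time_s: 0.85
tool_pos: [0.4834, 0.1583, 0.1222]
tool_rot: [-3.14, 0.0, 1.747]
wrist_force: [-0.0, -0.1, 0.5]
opening: 0.0309
gripper_force: 0.0
```

Run:
```python
from h import *
snap('wrist','w1.png'); snap('scene','s1.png')
im=cv2.imread('pics/s1.png')[170:310,215:405]
a=cv2.resize(im,None,fx=3,fy=3,interpolation=cv2.INTER_CUBIC)
b=cv2.resize(cv2.imread('pics/w1.png'),(0,0),fx=.4,fy=.4)
c=np.zeros((420,800,3),np.uint8);c[:,:570]=a;c[:168,570:794]=b
cv2.imwrite('pics/c1.png',c)
s=bot.sense();print(s['tool_pos'],s['tool_rot'],s['time_s'])
```

```text
[0.485863   0.15718902 0.12337858] [3.13976800e+00 2.36185892e-04 1.74361087e+00] 0.95
```

View pics/c1.png

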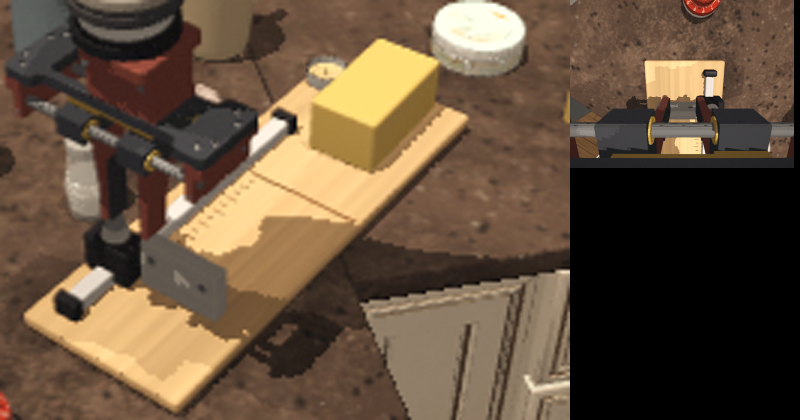

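The fingers hang on the +y side of the fence, at crop (180,215), and the board runs straight in the wrist view. The cheese and tea light are clear. Next I'll lower the fingers and approach the fence.

Emit:
{"method": "drive_tool", "body": {
  "steps": [
    [-1,0,-4,40,0],
    [-1,0,-4,85,0],
    [-1,0,-4,87,0],
    [-1,0,-4,87,0],
    [-1,-10,-4,87,0],
    [-1,-18,-4,87,0],
    [-1,-24,-4,87,0],
    [-1,-29,-4,87,0],
    [-1,-29,-4,87,0]
  ]
}}

```text
time_s: 2.08
tool_pos: [0.4855, 0.1286, 0.0359]
tool_rot: [3.141, -0.0, 1.745]
wrist_force: [-0.0, 1.8, 1.5]
opening: 0.0004
gripper_force: 0.6
```

Emit:
{"method": "drive_tool", "body": {
  "steps": [
    [-1,-6,0,0,0],
    [-1,-12,0,0,0],
    [-1,-18,0,0,0],
    [-1,-24,0,0,0],
    [-1,-30,0,0,0],
    [-1,-36,0,0,0],
    [-1,-41,0,0,0],
    [-1,-44,0,0,0],
    [-1,-46,0,0,0],
    [-1,-46,0,0,0]
  ]
}}

```text
time_s: 3.32
tool_pos: [0.4926, 0.0827, 0.0354]
tool_rot: [-3.14, 0.001, 1.745]
wrist_force: [0.6, 1.9, 0.9]
opening: 0.0003
gripper_force: 0.6
```

Emit:
{"method": "drive_tool", "body": {
  "steps": [
    [-1,-2,0,0,0],
    [-1,-4,0,0,0],
    [-1,-6,0,0,0]
  ]
}}

```text
time_s: 3.7
tool_pos: [0.4936, 0.0767, 0.0354]
tool_rot: [-3.14, 0.001, 1.745]
wrist_force: [-0.0, 0.2, -0.4]
opening: 0.001
gripper_force: 0.0
```

Run:
```python
from h import *
snap('scene','s2.png')
im=cv2.imread('pics/s2.png')[170:310,215:405]
cv2.imwrite('pics/s2c.png',cv2.resize(im,None,fx=4,fy=4,interpolation=cv2.INTER_CUBIC))
```

```text
(no output)
```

View pics/s2c.png

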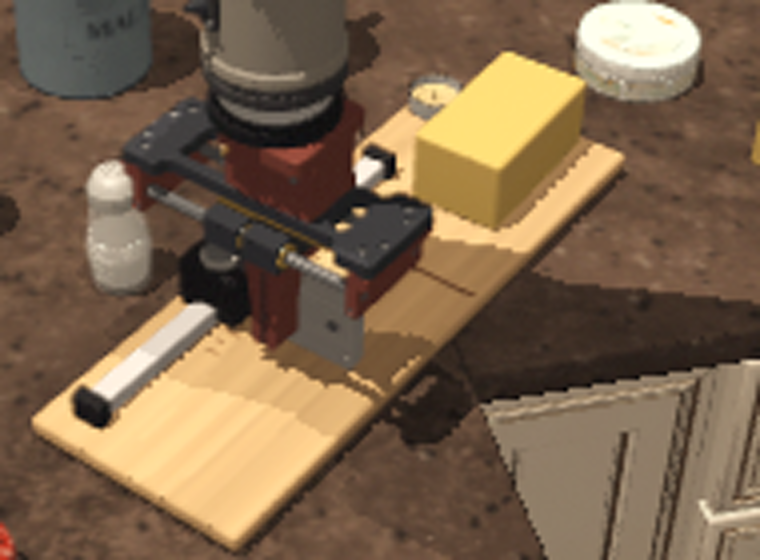

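The stop has moved with the fingers, and the knob is at about (217,258), partly hidden by the gripper. The force has dropped to 0.2 N, so I'll take another small step to see whether it comes back.

Emit:
{"method": "drive_tool", "body": {
  "steps": [
    [-1,-1,0,0,0],
    [-1,-2,0,0,0],
    [-1,-2,0,0,0]
  ]
}}

```text
time_s: 4.12
tool_pos: [0.4945, 0.0755, 0.0357]
tool_rot: [3.142, 0.0, 1.745]
wrist_force: [0.1, 0.6, 0.1]
opening: 0.0007
gripper_force: 0.0
```

Emit:
{"method": "drive_tool", "body": {
  "steps": [
    [-1,-1,0,0,0],
    [-1,-2,0,0,0]
  ]
}}

```text
time_s: 4.38
tool_pos: [0.4947, 0.0745, 0.0357]
tool_rot: [3.142, -0.001, 1.746]
wrist_force: [-0.8, 5.0, 0.4]
opening: 0.0003
gripper_force: 2.3
```

Emit:
{"method": "drive_tool", "body": {
  "steps": [
    [-1,15,0,0,0],
    [-1,40,0,0,0],
    [-1,60,0,-50,0],
    [-1,70,-20,-110,0],
    [-1,100,-20,-150,0],
    [-1,100,-20,-170,0],
    [-1,100,-20,-170,0]
  ]
}}

```text
time_s: 5.25
tool_pos: [0.4584, 0.1698, 0.2071]
tool_rot: [3.138, -0.001, 1.746]
wrist_force: [0.0, 0.2, -1.4]
opening: 0.0005
gripper_force: 0.0
```

Run:
```python
from h import *
snap('scene','s3.png');w=snap('wrist','w3.png')
im=cv2.imread('pics/s3.png')[170:310,215:405]
a=cv2.resize(im,None,fx=4,fy=4,interpolation=cv2.INTER_CUBIC)
cv2.imwrite('pics/s3c.png',a)
print(bot.sense()['tool_pos'])
```

```text
[0.45724499 0.16839118 0.20481957]
```

View pics/s3c.png

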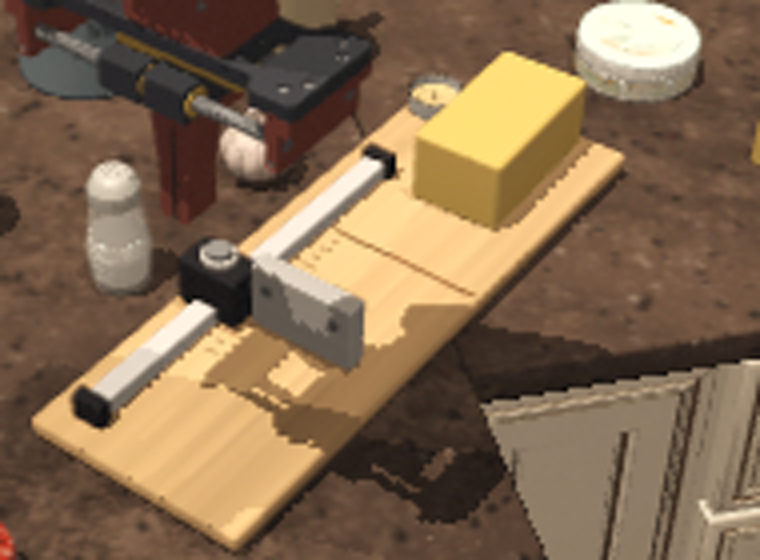

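The stop stands at the rail's middle, with the knob at crop (218,250). The knob has sunk into its collar, where at the start its stem showed, so the plunger is in the notch. Next I'll move behind the cheese tail and check the tin's clearance.

Run:
```python
from h import *
th,R,t,P=board()
f=lambda uv,z:((plane('scene',crop(uv),z)[:,:2]-t)@R*1000).round(1).tolist()
print('tin',f([(576,45),(700,45),(638,80),(638,5)],.032))
print('knob .0715/.077',f([(218,250)],.0715),'fence top back',f([(252,262),(362,305)],.067))
```

```text
tin [[17.5, -297.3], [-54.6, -352.2], [-39.9, -285.7], [7.3, -371.9]]
knob .0715/.077 [[53.5, 77.7]] fence top back [[33.5, 69.9], [-41.8, 61.2]]
```

Emit:
{"method": "drive_tool", "body": {
  "steps": [
    [-0.32,-50,0,0,0],
    [-0.32,-110,0,0,0],
    [-0.32,-170,0,0,0],
    [-0.32,-230,0,0,0],
    [-0.32,-290,3,0,0],
    [-0.32,-350,5,0,0],
    [-0.32,-400,5,0,0],
    [-0.32,-429,5,0,0],
    [-0.32,-429,5,40,0],
    [-0.32,-429,5,80,0],
    [-0.32,-429,5,80,0]
  ]
}}

```text
time_s: 6.72
tool_pos: [0.5337, -0.2521, 0.1213]
tool_rot: [-3.133, -0.004, 1.745]
wrist_force: [0.3, -0.0, 0.7]
opening: 0.0303
gripper_force: 0.0
```

Run:
```python
from h import *
p=bot.sense()['tool_pos'];th,R,t,P=board();print(p,(p[:2]-t)@R)
snap('wrist','w4.png')
im=cv2.imread('pics/w4.png');s=snap('scene','s4.png')[150:310,215:455,::-1]
c=np.zeros((600,800,3),np.uint8);c[:320,:427]=cv2.resize(im,(427,320));c[330:600,:405]=cv2.resize(s,(405,270))
c[:250,430:800]=cv2.resize(snap('top','t4.png')[170:300,220:412,::-1],(370,250))
cv2.imwrite('pics/c4.png',c)
```

```text
[ 0.5337438  -0.25207076  0.12129337] [-0.00964434 -0.2476732 ]
```

View pics/c4.png

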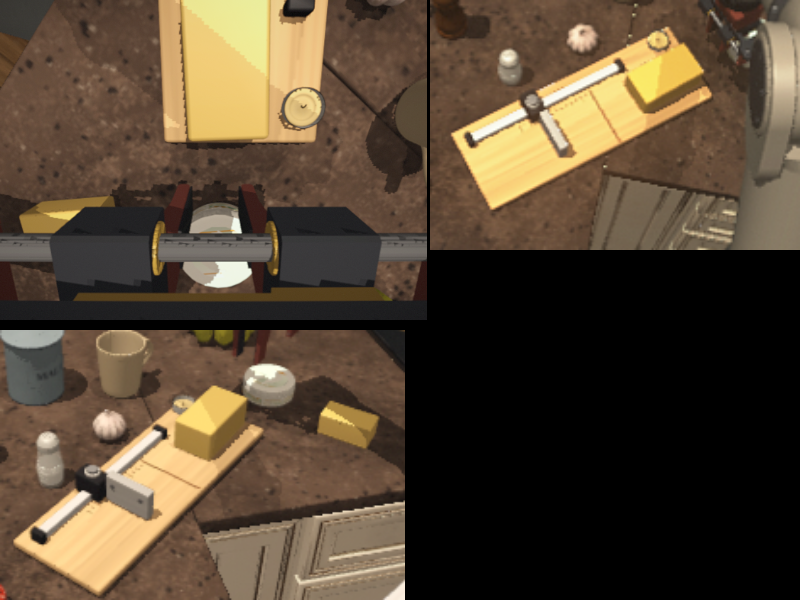

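In the wrist panel the cheese's tail edge runs from (187,140) to (268,138), the board's end runs from (165,142) to (316,142), and the tin is below. I'll turn these into board coordinates.

Run:
```python
from h import *
from scipy.spatial.transform import Rotation as Ro
s=bot.sense();T=np.eye(4);T[:3,:3]=Ro.from_euler('xyz',s['tool_rot']).as_matrix();T[:3,3]=s['tool_pos']
T=T@np.array(bot.get_calibration('wrist')['T_tool_cam'])
th,R,t,P=board();k=560/427
f=lambda uv,z:((plane('wrist',np.array(uv)*k,z,T)[:,:2]-t)@R*1000).round(1).tolist()
print('cheese tail top',f([(188,139),(268,138),(182,5),(268,5)],.073));print('board end',f([(165,142),(316,142)],.018),'tea',f([(303,108)],.015+.018))
print('tin',f([(186,252),(255,250),(220,205)],.032))
```

```text
cheese tail top [[-29.0, -218.8], [37.0, -218.0], [-31.0, -119.3], [32.3, -119.3]]
board end [[-58.7, -231.1], [98.4, -231.1]] tea [[77.1, -195.7]]
tin [[-38.7, -351.4], [37.3, -348.9], [-1.5, -295.5]]
```

```bash
python3 - <<'E'
from h import *
th,R,t,P=board()
uv=np.array([(22,135),(64,207),(281,95),(242,30)])*np.array([192/370,130/250])+(220,170)
p=plane('top',uv,.018)[:,:2];print(p.round(4),((p-t)@R*1000).round(1).tolist())
for a,b in((0,3),(1,2)): d=p[a]-p[b];print('yaw',np.degrees(np.arctan2(-d[0],d[1])))
p=plane('scene',crop([(33,422),(237,543),(622,160)]),.018);d=p[1]-p[2];print(np.degrees(np.arctan2(-d[0],d[1])))
uv=np.array([(196,87),(210,111),(275,74),(265,45)])*np.array([192/370,130/250])+(220,170)
print('cheese',((plane('top',uv,.073)[:,:2]-t)@R*1000).round(1).tolist())
# edges in wrist image
im=cv2.imread('pics/w4.png')
for r in (60,100,140,170):
  row=cv2.cvtColor(im,cv2.COLOR_BGR2HSV)[r]; m=np.where((row[:,1]>90)&(row[:,2]>120))[0]; m=m[(m>150)&(m<470)];print(r,m.min(),m.max())
E
python3 -c "
import cv2;cv2.imwrite('pics/w4c.png',cv2.resize(cv2.imread('pics/w4.png')[0:280,150:520],None,fx=2,fy=2))"
```

```text
[[ 0.5483  0.2153]
 [ 0.404   0.1837]
 [ 0.4784 -0.2395]
 [ 0.6188 -0.2202]] [[85.8, 210.1], [-61.8, 203.9], [-61.9, -225.7], [79.7, -231.0]]
yaw 9.195919509306387
yaw 9.97213009535896
10.010458879507103
cheese [[5.3, -84.5], [-43.6, -83.3], [-37.8, -216.8], [17.0, -230.7]]
60 210 424
100 212 421
140 213 420
170 215 414
```

View pics/w4c.png

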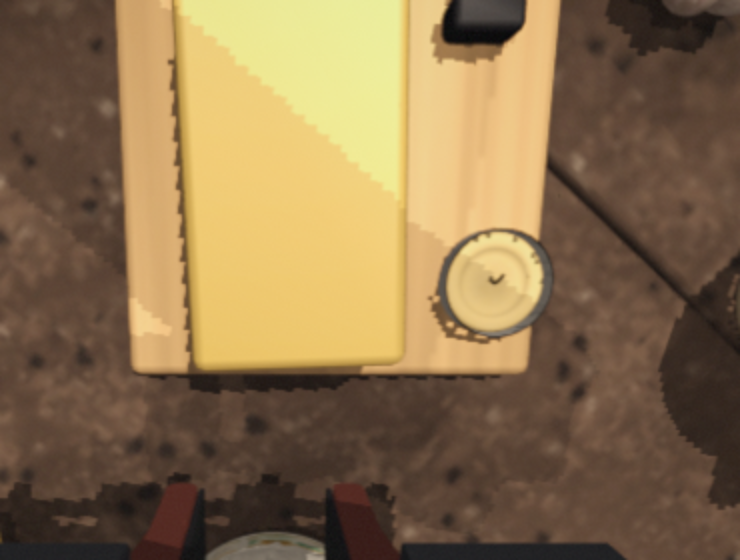

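The wrist view is the most direct. The tool's axes are parallel to the board, and the cheese's tail centre is about 13 mm to +x of the tool. The cheese is turned by about 2°. I'll shift, lower, and approach the tail.

Emit:
{"method": "drive_tool", "body": {
  "steps": [
    [-0.32,0,13,20,0],
    [-0.32,0,13,60,0],
    [-0.32,0,13,84,0],
    [-0.32,0,13,86,0],
    [-0.32,6,13,86,0],
    [-0.32,12,13,86,0],
    [-0.32,16,13,86,0],
    [-0.32,20,13,86,0],
    [-0.32,24,13,86,0],
    [-0.32,28,13,86,0],
    [-0.32,32,13,86,0],
    [-0.32,36,13,86,0]
  ]
}}

```text
time_s: 8.38
tool_pos: [0.5442, -0.2158, 0.0401]
tool_rot: [3.14, 0.001, 1.745]
wrist_force: [0.7, -4.1, 3.8]
opening: 0.0298
gripper_force: 2.2
```

Emit:
{"method": "drive_tool", "body": {
  "steps": [
    [-0.32,6,0,0,0],
    [-0.32,12,0,0,0],
    [-0.32,18,0,0,0],
    [-0.32,24,0,0,0],
    [-0.32,30,0,0,0],
    [-0.32,36,0,0,0],
    [-0.32,42,0,0,0],
    [-0.32,48,0,0,0],
    [-0.32,54,0,0,0],
    [-0.32,60,0,0,0]
  ]
}}

```text
time_s: 9.62
tool_pos: [0.5332, -0.1558, 0.0397]
tool_rot: [-3.142, -0.0, 1.745]
wrist_force: [1.0, -4.4, 3.8]
opening: 0.0297
gripper_force: 2.2
```

Emit:
{"method": "drive_tool", "body": {
  "steps": [
    [-0.32,6,0,0,0],
    [-0.32,12,0,0,0],
    [-0.32,18,0,0,0],
    [-0.32,24,0,0,0],
    [-0.32,30,0,0,0],
    [-0.32,36,0,0,0],
    [-0.32,42,0,0,0],
    [-0.32,46,0,0,0]
  ]
}}

```text
time_s: 10.62
tool_pos: [0.5252, -0.1103, 0.0396]
tool_rot: [-3.141, -0.0, 1.746]
wrist_force: [1.6, -3.6, 3.3]
opening: 0.0294
gripper_force: 2.1
```

Run:
```python
from h import *
p=bot.sense()['tool_pos'];th,R,t,P=board();print(p,(p[:2]-t)@R)
a=snap('scene','s5.png')[170:310,215:405,::-1];b=snap('top','t5.png')[170:300,220:412,::-1];w=snap('wrist','w5.png')[:,:,::-1]
c=np.zeros((600,800,3),np.uint8);c[:330,:448]=cv2.resize(a,(448,330));c[:230,455:795]=cv2.resize(b,(340,230));c[335:600,:353]=cv2.resize(w,(353,265))
cv2.imwrite('pics/c5.png',c)
```

```text
[ 0.52516189 -0.11033619  0.0395858 ] [ 0.00648273 -0.10659784]
```

View pics/c5.png

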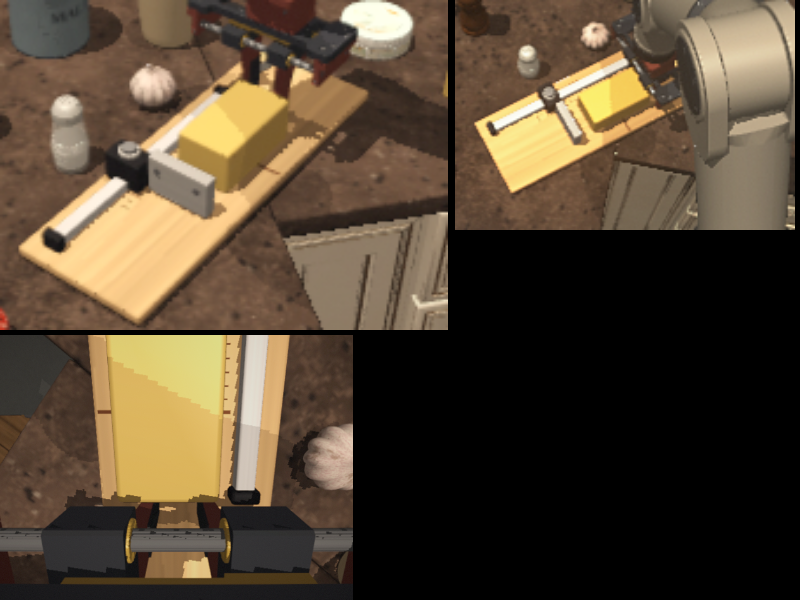

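The cheese is straight along the board, with its head about 15–25 mm short of the fence. It is clear of the rail, and the knob is still down. I'll approach the fence in small steps and watch the force.

Emit:
{"method": "drive_tool", "body": {
  "steps": [
    [-0.32,4,0,0,0],
    [-0.32,8,0,0,0],
    [-0.32,11,0,0,0],
    [-0.32,14,0,0,0]
  ]
}}

```text
time_s: 11.28
tool_pos: [0.5225, -0.0966, 0.0394]
tool_rot: [-3.141, -0.0, 1.746]
wrist_force: [1.1, -1.5, -1.2]
opening: 0.0301
gripper_force: 0.8
```

Emit:
{"method": "drive_tool", "body": {
  "steps": [
    [-0.32,1.5,0,0,0],
    [-0.32,3,0,0,0]
  ]
}}

```text
time_s: 11.52
tool_pos: [0.5222, -0.094, 0.0396]
tool_rot: [-3.141, -0.0, 1.745]
wrist_force: [0.1, -2.1, -1.4]
opening: 0.0297
gripper_force: 0.8
```

Emit:
{"method": "drive_tool", "body": {
  "steps": [
    [-0.32,1.5,0,0,0],
    [-0.32,3,0,0,0]
  ]
}}

```text
time_s: 11.78
tool_pos: [0.5219, -0.0912, 0.0397]
tool_rot: [3.142, -0.0, 1.745]
wrist_force: [0.6, -2.2, -1.6]
opening: 0.0297
gripper_force: 0.7
```

Emit:
{"method": "drive_tool", "body": {
  "steps": [
    [-0.32,1.5,0,0,0],
    [-0.32,3,0,0,0]
  ]
}}

```text
time_s: 12.02
tool_pos: [0.5213, -0.0882, 0.0397]
tool_rot: [3.142, -0.0, 1.745]
wrist_force: [0.5, -2.6, -1.4]
opening: 0.0299
gripper_force: 0.8
```

Emit:
{"method": "drive_tool", "body": {
  "steps": [
    [-0.32,1,0,0,0],
    [-0.32,2,0,0,0]
  ]
}}

```text
time_s: 12.28
tool_pos: [0.521, -0.0862, 0.0397]
tool_rot: [3.142, -0.0, 1.745]
wrist_force: [-0.2, -1.7, -1.5]
opening: 0.03
gripper_force: 0.8
```

Emit:
{"method": "drive_tool", "body": {
  "steps": [
    [-0.32,1,0,0,0],
    [-0.32,2,0,0,0]
  ]
}}

```text
time_s: 12.52
tool_pos: [0.5206, -0.0843, 0.0397]
tool_rot: [3.142, -0.0, 1.745]
wrist_force: [-0.4, -2.1, -1.5]
opening: 0.0299
gripper_force: 0.8
```

Run:
```python
from h import *
a=snap('scene','s6.png')[190:290,235:385,::-1]
cv2.imwrite('pics/s6c.png',cv2.resize(a,(750,500),interpolation=cv2.INTER_CUBIC))
```

```text
(no output)
```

View pics/s6c.png

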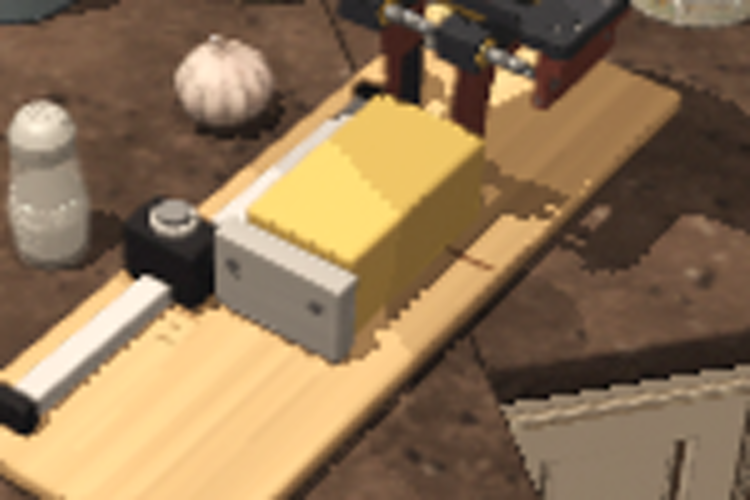

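The cheese's head, at about (250,215)–(355,265), is now close to the fence. The knob is down at (175,212). I'll finish by force.

Emit:
{"method": "drive_tool", "body": {
  "steps": [
    [-0.32,1,0,0,0],
    [-0.32,2,0,0,0]
  ]
}}

```text
time_s: 12.82
tool_pos: [0.5203, -0.0823, 0.0397]
tool_rot: [3.142, 0.0, 1.745]
wrist_force: [0.0, -0.9, -0.5]
opening: 0.0299
gripper_force: 0.8
```

Emit:
{"method": "drive_tool", "body": {
  "steps": [
    [-0.32,1,0,0,0],
    [-0.32,1.5,0,0,0]
  ]
}}

```text
time_s: 13.08
tool_pos: [0.5202, -0.082, 0.0398]
tool_rot: [3.141, 0.001, 1.744]
wrist_force: [1.1, -6.2, -1.2]
opening: 0.0295
gripper_force: 3.1
```

Emit:
{"method": "drive_tool", "body": {
  "steps": [
    [-0.32,1,0,0,0],
    [-0.32,1.5,0,0,0]
  ]
}}

```text
time_s: 13.32
tool_pos: [0.5201, -0.0819, 0.0399]
tool_rot: [3.141, 0.003, 1.744]
wrist_force: [1.0, -9.4, -2.1]
opening: 0.0301
gripper_force: 4.8
```

The force has risen to 9.4 N with no further travel, so the cheese is against the stop. Now I'll back straight off, then rise.

Emit:
{"method": "drive_tool", "body": {
  "steps": [
    [-0.32,-3,0,0,0],
    [-0.32,-10,0,0,0],
    [-0.32,-25,0,0,0],
    [-0.32,-35,0,-20,0],
    [-0.32,-40,0,-70,0],
    [-0.32,-60,0,-130,0],
    [-0.32,-60,0,-150,0],
    [-0.32,-60,0,-150,0]
  ]
}}

```text
time_s: 14.32
tool_pos: [0.5313, -0.1395, 0.1914]
tool_rot: [3.138, 0.001, 1.744]
wrist_force: [-0.4, 0.6, -1.3]
opening: 0.0301
gripper_force: 0.0
```

Run:
```python
from h import *
a=snap('scene','s7.png')[:,:,::-1].astype(int)
def knob(f,x0,x1,y0,y1):
    h=cv2.cvtColor(cv2.imread(f)[y0:y1,x0:x1],cv2.COLOR_BGR2HSV)
    m=((h[...,1]<60)&(h[...,2]>90)).astype(np.uint8); ys,xs=np.nonzero(m);return len(xs),xs.mean()+x0,ys.mean()+y0,ys.min()+y0
# knob window in stop position (scene px ~ (270,232))
for f in('s3','s6','s7'):print(f,knob(f'pics/{f}.png',262,277,222,240))
d=np.abs(a-cv2.imread('pics/s3.png').astype(int)).sum(2)>60
print('diff knob/fence window vs s3',d[222:262,262:306].mean(), 'vs s6',(np.abs(a-cv2.imread('pics/s6.png').astype(int)).sum(2)>60)[200:262,258:320].mean())
print('gap column rows: brightness along cheese/fence seam, px')
h=cv2.cvtColor(a.astype(np.uint8),cv2.COLOR_BGR2HSV)
# along line board-y through fence top to cheese top: 6x crop coords -> (290..325)
for s,e in(((292,246),(300,236)),((300,250),(310,240))):
    print([tuple(h[int(round(s[1]+k*(e[1]-s[1]))),int(round(s[0]+k*(e[0]-s[0])))]) for k in np.linspace(0,1,10)])
```

```text
s3 (60, np.float64(269.1), np.float64(233.25), np.int64(230))
s6 (59, np.float64(269.06779661016947), np.float64(233.23728813559322), np.int64(230))
s7 (60, np.float64(269.1), np.float64(233.3), np.int64(230))
diff knob/fence window vs s3 0.3494318181818182 vs s6 0.08610822060353798
gap column rows: brightness along cheese/fence seam, px
[(np.uint8(18), np.uint8(47), np.uint8(131)), (np.uint8(17), np.uint8(46), np.uint8(139)), (np.uint8(15), np.uint8(37), np.uint8(214)), (np.uint8(15), np.uint8(37), np.uint8(226)), (np.uint8(17), np.uint8(36), np.uint8(224)), (np.uint8(18), np.uint8(76), np.uint8(195)), (np.uint8(20), np.uint8(159), np.uint8(180)), (np.uint8(23), np.uint8(136), np.uint8(255)), (np.uint8(23), np.uint8(135), np.uint8(255)), (np.uint8(23), np.uint8(135), np.uint8(255))]
[(np.uint8(16), np.uint8(48), np.uint8(133)), (np.uint8(16), np.uint8(45), np.uint8(137)), (np.uint8(16), np.uint8(38), np.uint8(210)), (np.uint8(17), np.uint8(38), np.uint8(214)), (np.uint8(18), np.uint8(39), np.uint8(215)), (np.uint8(18), np.uint8(157), np.uint8(130)), (np.uint8(19), np.uint8(159), np.uint8(130)), (np.uint8(18), np.uint8(161), np.uint8(130)), (np.uint8(18), np.uint8(157), np.uint8(130)), (np.uint8(19), np.uint8(159), np.uint8(130))]
```

The knob sits exactly where it was when dropped, and the cheese adjoins the fence top with no gap visible. The robot is clear, so I'm handing in.

```bash
python3 -c "
from workcell import bot;print(bot.hand_in())"
```

```text
the job is handed in; nothing more can be done
None
```

I handed the job in with the stop in its notch and the cheese pushed up square against it; nothing else was moved and the robot was clear, though the hand-in returned no verdict.

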